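Find the tired spring mount and fold down its tag

TASK

The platen is off the vibration-isolation base, and one of its three blue spring mounts has gone soft. Working along the row from the robot's left to its right, press down on each mount's rubber pad with the closed fingertips to feel how far it gives, then push the yellow tag in front of the softest mount fully down on its bracket. Press and push only: do not lift any mount or move it out of its place, let all the pads come back up, leave the other two tags raised and the things lying about where they are.

Things in the scene. Friction and masses are not known exactly. Their poses are not given: they have to be found in the camera images.
- base: Vibration-isolation base: grey steel rail, bolted down, 400 mm long (its y), 180 mm deep (x from -122 to +58 mm), 12 mm thick. Origin on the table under the middle mount. Its x points away from the robot (yaw up to 0.3 rad either way), y to the robot's left, z up. The mounts stand at base x = 0, y = +120 (left), 0 (middle) and -120 mm (right), each with its tag in front, on the robot's side (-x), at the same y; seen from above the raised tags reach x = -97 mm.
- pad_1 (a point): Top centre of the flat rubber pad (46 mm wide, 86 mm above the table) of one of three blue spring mounts that look alike (housing 56 mm wide, sole plate 74 x 148 mm), loose in the base; any may stand in any place. The cap gives straight down up to 15 mm and springs back. Preload 0.1 to 1.4 N, then 1.7 to 2.0 N/mm if sound, 0.65 N/mm if soft: 8 N gives 3.5 to 4 mm or 12 mm. 1.5 mm counts as pressed.
- pad_2 (a point): Top centre of the flat rubber pad (46 mm wide, 86 mm above the table) of one of three blue spring mounts that look alike (housing 56 mm wide, sole plate 74 x 148 mm), loose in the base; any may stand in any place. The cap gives straight down up to 15 mm and springs back. Preload 0.1 to 1.4 N, then 1.7 to 2.0 N/mm if sound, 0.65 N/mm if soft: 8 N gives 3.5 to 4 mm or 12 mm. 1.5 mm counts as pressed.
- pad_3 (a point): Top centre of the flat rubber pad (46 mm wide, 86 mm above the table) of one of three blue spring mounts that look alike (housing 56 mm wide, sole plate 74 x 148 mm), loose in the base; any may stand in any place. The cap gives straight down up to 15 mm and springs back. Preload 0.1 to 1.4 N, then 1.7 to 2.0 N/mm if sound, 0.65 N/mm if soft: 8 N gives 3.5 to 4 mm or 12 mm. 1.5 mm counts as pressed.
- tag_k (a joint): One of three yellow tags, 50 mm wide, 55 long, 3 thick, each on the bracket of one mount; any may be in any place, numbers and letters are unrelated. Hinge along base y at base x = -52.5 mm, 49.5 mm above the table; the free edge (red stripe) points to base -x and up. In rad: 0 = raised 37 degrees, 0.65 = fully down, level, top 51 mm above the table. Stays where left; about 1 N at base x = -82 mm folds it.
- tag_m (a joint): One of three yellow tags, 50 mm wide, 55 long, 3 thick, each on the bracket of one mount; any may be in any place, numbers and letters are unrelated. Hinge along base y at base x = -52.5 mm, 49.5 mm above the table; the free edge (red stripe) points to base -x and up. In rad: 0 = raised 37 degrees, 0.65 = fully down, level, top 51 mm above the table. Stays where left; about 1 N at base x = -82 mm folds it.
- tag_n (a joint): One of three yellow tags, 50 mm wide, 55 long, 3 thick, each on the bracket of one mount; any may be in any place, numbers and letters are unrelated. Hinge along base y at base x = -52.5 mm, 49.5 mm above the table; the free edge (red stripe) points to base -x and up. In rad: 0 = raised 37 degrees, 0.65 = fully down, level, top 51 mm above the table. Stays where left; about 1 N at base x = -82 mm folds it.
- bumper_mid (a point): Spare black rubber bumper, 28 mm across, 18 mm high, loose on the base between the left and middle mounts; its centre. To be left alone.
- collar_mid (a point): Brass collar, 28 mm across, 12 mm high, loose on the base between the middle and right mounts; its centre. To be left alone.
- bottle_mid (a point): White solvent bottle with red cap, 60 mm across, 150 mm high, standing on the table to the left of the base; its centre. To be left alone.
- jar_mid (a point): Amber glass sample jar, 56 mm across, 70 mm high, standing on the table to the right of the base; its centre. To be left alone.
- foot_mid (a point): Levelling foot standing on the table to the right, behind the jar: black rubber disc 50 mm across with a 10 mm steel stud, 63 mm high; its centre. To be left alone.
- wrench_mid (a point): Steel wrench, 160 mm long, lying on the table between robot and base; its middle. To be left alone.
- driver_mid (a point): Screwdriver, 190 mm long, lying on the table behind the base; its middle. To be left alone.
There are look-alikes about, which are no part of the job. Leave any orange look-alike of the part that bears pad_3 alone.

How it is judged:
By the outcome, as a careful person would: the job done as asked, in the order asked, and still so for the second after the job is handed in, with the robot touching nothing.
It also fails if it takes over 51 s, if anything falls off the work surface, if the arm or the gripper's body presses on something with over 40 N, if the wrist force passes 120 N, or if a joint passes its speed limit or range.

ROBOT

A 6-joint arm with a two-finger parallel gripper is mounted at the origin on the work surface. World frame = base frame: x ahead of the robot, y to its left, z up, the work surface at z = 0. Lengths are in mm, angles in rad, forces in N, time in s.
With the tool pointing down it reaches from about 350 to 875 mm from the base axis. Payload 4.2 kg.
Tool frame: the origin (TCP) lies on the mounting face of the last link; the fingertips stand 173 mm ahead of it and the grasp point (between the pads) lies grip_point_offset ahead of it (grip_point_offset is the distance from the TCP to the grasp point, in mm); z points along the fingers, y is the line along which they close (so a half turn about z gives the same grasp; the last joint's range is limited). The gripper opens to 85 mm and grips with 20 to 120 N. Pads are 22 mm wide; open, the fingers measure 114 mm over their backs; the gripper's body (76 mm by 85 mm) begins 54 mm behind the grasp point. The pads swing forward as they close: fully open they stand 13 mm farther back than shut.
Start: joints at [1.389, 0.385, 0.008, 0, -1.194, -0.259], TCP at [266.631, 565.25, 404.712] pointing down, gripper open.
Joint ranges: [-3.14, 3.14], [-1.21, 2.06], [-1.07, 1.41], [-3.16, 2.05], [-2.99, -0.16], [-3.1, 3.1]. Speed limits (rad/s): [2.79, 2.79, 3.14, 3.14, 3.14, 3.14].

INTERFACE

Orientations are given as a unit quaternion [x, y, z, w].
In Python, from bench import read_state, get_image, job_done, recognise, place_of, grip_point_offset gives the robot as it stands. The module is installed in compiled form; this text tells all that it offers.
- The arm moves only by the tool carry_out, never from a script. Its arguments are lists of equal length, an entry for each row: "slide": the shift along the tool's x, y, z in m, a list of three; "roll": the turn about the tool's z in degrees; "claw": the finger opening in m, from 0 to 0.0854. A call has 1 to 8 rows; each row is the pose to reach, as a shift and turn from the pose commanded when the call began, along the tool's axes at that moment; what a row does not reach only later rows make up. A row lasts 1/8 s, in which the tool goes at most 62.5 mm and 10.7 degrees, less where a joint would pass 70% of its speed; a pose out of reach is approached as far as the arm can. A call with a gripper value outside its range is refused whole. The fingers move at their own pace and stop on an object; the grip force is fixed at half the most. Time passes only in rows, so rows that repeat a pose let the fingers close. It gives the time, the measured TCP pose, the force, the opening and the grip force at its end, in the units of the state.
- read_state(): the state, without advancing time (a new reading comes with each control period).
- get_image(name): name is "side" or "top"; returns a dict with "img" (400x640x3 uint8, red, green, blue), "z_map" (400x640 float32, mm along the optical axis (not along the pixel's ray), 0 where there is no reading), "mtx" (3x3 intrinsics, pixels), "world_from_camera" (4x4, takes a point from camera to world coordinates). Camera axes: x right, y up, looking along -z (the intrinsics and any distortion apply to the point x, -y, -z); pixel columns grow to the right and rows downward; lengths in mm; the calibration is good to about 2 mm. A picture is of the moment at which its call begins.
- job_done(): hands the job in; it is judged then, once.
Trained networks look in a picture, given as the dict that the camera call returned (one of the last four; its "shot" number tells which), for a name from the list of things; names that differ only in an ending like _2 or _b are one class to them, and where a whole thing is asked for, a point or a joint stands for the part that bears it (a point fixed in the world has none). Each returns a list of dicts, best first, with "conf" (0 to 1); they miss things now and then, are a little off and sometimes report something else, mostly with a low value. They report only what shows in the picture. A call takes as long as a camera call. They do not tell look-alikes from the thing itself.
- recognise(picture, thing): "at" ([column, row] in pixels, amid what is visible of it).
- place_of(picture, thing): "at" ([column, row] in pixels: a listed point, or the origin of a listed thing).
The state is a dict: "clock": time; "joints": joint angles; "joint_vel": joint speeds; "joint_efforts": joint torques, N m; "position": TCP position; "ee_rot": TCP orientation; "contact_force": force on the tool from outside, world axes, zero at the start; "wrist_torque": the same for the moment, N m; "gripper_width": finger opening in mm; "grasp_force": force on a finger pad.
Only numpy, scipy, OpenCV 4.12 (cv2) and the standard library are available. Lean on these libraries where they do the work, as an engineer would, in place of code of your own. Each camera call takes 0.05 s, during which the arm holds its last target. There are 200 camera calls.

## Working session

There is one attempt and no reset: what is moved stays moved. The work goes in short steps, Python scripts to look and compute and a tool call to move; the robot and the scene stay as the last step left them, time stands still between calls to the robot, and variables do not carry over. Pictures are saved under pics/ and viewed, at most 10 in all, crops included, and the job is handed in when it is done.

Besides the shell and the picture viewer there is one more tool, called after "Emit:" as a command line: name --pt "numbers of a row" for each row, then --argument value for the rest. carry_out: Moves the arm, as the interface text tells. Its arguments: {"type":"object","properties":{"slide":{"type":"array"},"roll":{"type":"array"},"claw":{"type":"array"}},"required":["slide","roll","claw"]}

```bash
mkdir -p pics; cat > h.py <<'E'
import numpy as np, cv2
from bench import *
from scipy.spatial.transform import Rotation as R
def world(p,c,r,z=None):
    K=p["mtx"];d=z if z else p["z_map"][int(r),int(c)]
    v=np.array([(c-K[0,2])/K[0,0]*d,-(r-K[1,2])/K[1,1]*d,-d,1]); return (p["world_from_camera"]@v)[:3]
def onplane(p,c,r,z):
    a=world(p,c,r,100.);b=world(p,c,r,1000.); return a+(b-a)*(z-a[2])/(b[2]-a[2])
def save(p,n): cv2.imwrite(f"pics/{n}.png",p["img"][:,:,::-1])
E
python3 - <<'E'
from h import *
s=read_state();print(s["position"],s["ee_rot"],s["clock"],s["contact_force"],s["gripper_width"],grip_point_offset)
for n in("top","side"):
    p=get_image(n);save(p,n+"0")
    print(n,p["world_from_camera"][:3,3].round())
    for t in("pad_1","tag_k","base","bumper_mid","collar_mid"):
        for q in place_of(p,t):
            c,r=q["at"];print(t,round(q["conf"],2),np.round(q["at"]),world(p,c,r).round(),onplane(p,c,r,{"pad_1":86,"base":0}.get(t,20)).round())
E
```

```text
[266.53219618 565.08858586 403.63317197] [ 9.75794078e-01 -2.18688688e-01 -1.90674251e-04  1.06731185e-03] 0.0 [ 0.27027862  0.02364798 -0.30979283] 85.31063494018117 154.70000000000002
top [ 471.   20. 1172.]
pad_1 0.96 [356. 172.] [641. -68.  86.] [641. -68.  86.]
pad_1 0.87 [202. 259.] [442. 303.  74.] [442. 299.  86.]
pad_1 0.62 [306. 174.] [640.  53.  84.] [639.  53.  86.]Traceback (most recent call last):
  File "<stdin>", line 7, in <module>
ValueError: it knows: base, bottle_mid, bumper_mid, collar_mid, driver_mid, foot_mid, jar_mid, pad, wrench_mid
```

```bash
python3 - <<'E'
from h import *
for n in("top","side"):
    p=get_image(n);save(p,n+"0")
    for t in("pad_1","base","bumper_mid","collar_mid"):
        for q in place_of(p,t):
            c,r=q["at"];print(n,t,round(q["conf"],2),np.round(q["at"]),world(p,c,r).round(),onplane(p,c,r,{"pad_1":86,"base":0}.get(t,20)).round())
    for q in recognise(p,"tag_k"):
        c,r=q["at"];print(n,"tag",round(q["conf"],2),np.round(q["at"]),world(p,c,r).round())
E
```

```text
top pad_1 0.9 [200. 260.] [440. 307.  72.] [441. 303.  86.]
top pad_1 0.88 [308. 176.] [633.  48.  83.] [633.  48.  86.]
top pad_1 0.84 [355. 170.] [645. -64.  83.] [645. -64.  86.]
top pad_1 0.79 [407. 168.] [ 647. -188.   85.] [ 647. -188.   86.]
top bumper_mid 0.65 [334. 188.] [609. -14.  30.] [610. -14.  20.]
top collar_mid 0.37 [380. 191.] [ 602. -130.   12.] [ 601. -129.   20.]
top tag 0.88 [173. 246.] [475. 377.  55.]
top tag 0.73 [355. 208.] [557. -64.  71.]
top tag 0.58 [309. 206.] [563.  46.  63.]
top tag 0.57 [405. 200.] [ 573. -185.   63.]
side pad_1 0.94 [336. 193.] [628.  46.  86.] [627.  46.  86.]
side pad_1 0.7 [379. 270.] [ 636. -193.   83.] [ 635. -195.   86.]
side pad_1 0.58 [245. 148.] [448. 322.  71.] [447. 298.  86.]
side base 0.81 [354. 252.] [626. -94.  31.] [638. -68.   0.]
side bumper_mid 0.49 [339. 229.] [618. -15.  27.] [621.  -9.  20.]
side collar_mid 0.68 [351. 272.] [ 604. -139.   22.] [ 605. -137.   20.]
side tag 0.83 [254. 141.] [482. 376.  57.]
side tag 0.71 [306. 208.] [552.  35.  67.]
side tag 0.69 [326. 240.] [568. -70.  60.]
side tag 0.68 [344. 282.] [ 567. -188.   64.]
```

View pics/top0.png

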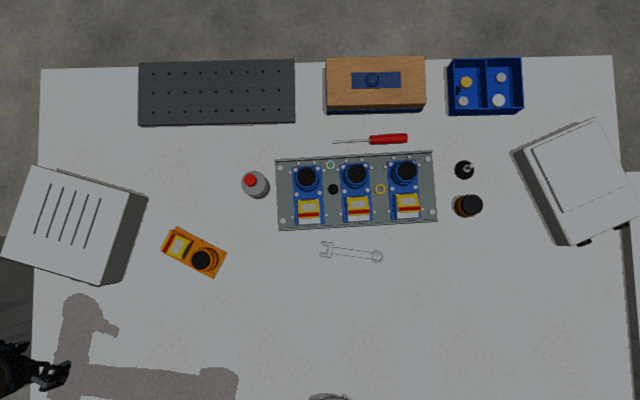

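View pics/side0.png

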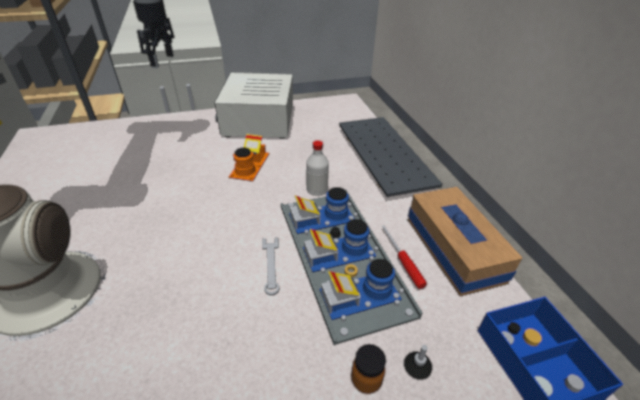

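```bash
python3 - <<'E'
from h import *
p=get_image("top")
def cloud(p):
    r,c=np.mgrid[0:400,0:640];d=p["z_map"];K=p["mtx"]
    v=np.stack([(c-K[0,2])/K[0,0]*d,-(r-K[1,2])/K[1,1]*d,-d,np.ones_like(d)],-1)
    return v@p["world_from_camera"].T[:,:3]
im=cv2.resize(p["img"][140:240,260:450],None,fx=4,fy=4,interpolation=cv2.INTER_CUBIC);cv2.imwrite("pics/crop1.png",im[:,:,::-1])
for n in("top","side"):
    p=get_image(n);w=cloud(p);i=p["img"].astype(int)
    roi=(w[...,0]>500)&(w[...,0]<720)&(w[...,1]>-260)&(w[...,1]<130)&(p["z_map"]>0)
    for nm,m in(("pad",roi&(abs(w[...,2]-86)<6)&(i.max(-1)<70)),("yellow",roi&(w[...,2]>45)&(i[...,0]>110)&(i[...,1]>100)&(i[...,2]<90))):
        m=cv2.morphologyEx(m.astype(np.uint8),cv2.MORPH_OPEN,np.ones((2,2)))
        k,l,st,ce=cv2.connectedComponentsWithStats(m)
        for j in range(1,k):
            if st[j,4]>25:
                q=w[l==j];print(n,nm,st[j,4],ce[j].round(),((q.min(0)+q.max(0))/2).round(1),np.median(q,0).round(1),np.ptp(q,axis=0).round())
E
```

```text
top pad 283 [408. 171.] [566.6 -96.7 622.5] [ 639.9 -188.6   85.8] [ 190.  234. 1099.]
top pad 277 [357. 174.] [635.8 -70.6  82.2] [635.3 -69.5  85.3] [43. 42. 18.]
top pad 270 [307. 177.] [562.   45.7 622.1] [630.8  49.8  85.3] [ 181.   51. 1100.]
top yellow 154 [408. 200.] [ 531.5 -104.4  591.2] [ 576.1 -191.6   60.2] [ 120.  249. 1162.]
top yellow 150 [358. 203.] [567.5 -74.8  45.3] [573.  -72.   59.7] [33. 55. 62.]
top yellow 150 [309. 206.] [562.7  47.3  45.6] [567.   48.3  59.6] [33. 48. 63.]
side pad 162 [338. 194.] [631.7  45.5  82.1] [632.1  42.1  84.1] [41. 38. 11.]
side pad 236 [357. 227.] [ 523.2 -329.4  358.9] [636.1 -74.6  84.4] [273. 555. 567.]
side pad 336 [382. 269.] [ 640.6 -191.1   81.5] [ 640.7 -194.2   84.7] [42. 40. 12.]
side yellow 70 [314. 210.] [ 489.5 -269.2  329.2] [575.1  34.   52.1] [205. 675. 626.]
side yellow 45 [315. 239.] [545.3 -75.9  62.8] [541.7 -75.   77.7] [14. 44. 34.]
side yellow 107 [331. 245.] [575.6 -58.3  41.7] [578.9 -86.1  52.5] [44. 81. 56.]
side yellow 60 [334. 283.] [ 549.5 -192.6   62.2] [ 545.9 -195.5   78.2] [14. 47. 38.]
side yellow 173 [349. 287.] [ 579.6 -180.5   44. ] [ 581.5 -201.    54.2] [46. 74. 55.]
```

View pics/crop1.png

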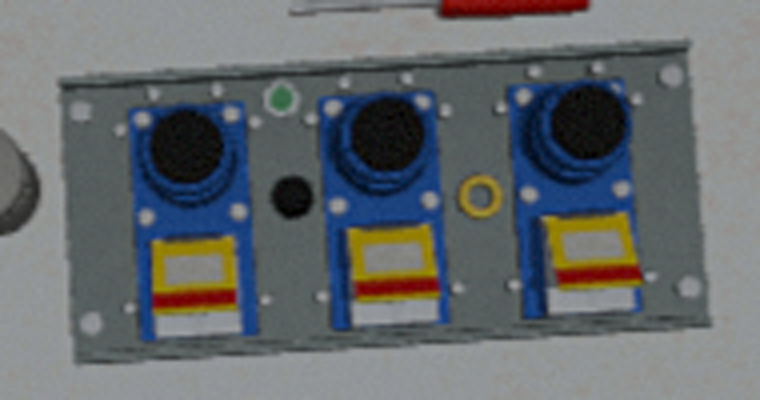

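Three blue mounts at top-view pixels (307,175), (355,172) and (404,171) stand in the grey base and are the real ones. The fourth candidate at (200,260) is the orange look-alike, which I leave alone. The crop shows all three tags raised. The pads are at about (631,48), (635.5,-70) and (640,-189), with yaw about 0.04.

Emit:
carry_out --pt "0.052 0.0295 0" --pt "0.104 0.059 0" --pt "0.156 0.0885 0" --pt "0.208 0.118 0" --pt "0.26 0.1475 0" --pt "0.312 0.177 0" --pt "0.364 0.2065 0" --pt "0.416 0.236 0" --roll '[-4,-8,-12,-16,-20,-24,-27.5,-27.5]' --claw '[0,0,0,0,0,0,0,0]'

```text
clock: 1.85
position: [543.0, 172.6, 405.1]
ee_rot: [1.0, 0.02, 0.0, -0.0]
contact_force: [1.2, 0.7, -0.1]
gripper_width: -0.0
grasp_force: 0.0
```

Emit:
carry_out --pt "0.028 0.043 0" --pt "0.056 0.086 0" --pt "0.083 0.128 0" --pt "0.083 0.128 0.04" --pt "0.083 0.128 0.08" --pt "0.083 0.128 0.12" --pt "0.083 0.128 0.135" --pt "0.083 0.128 0.135" --roll '[0,0,0,0,0,0,0,0]' --claw '[0,0,0,0,0,0,0,0]'

```text
clock: 2.85
position: [630.3, 49.7, 269.3]
ee_rot: [1.0, 0.02, -0.001, 0.0]
contact_force: [0.2, 0.8, 0.0]
gripper_width: 0.1
grasp_force: 0.0
```

```bash
python3 - <<'E'
from h import *
s=read_state();print(s["position"].round(2) if hasattr(s["position"],"round") else s["position"],s["contact_force"],s["clock"])
p=get_image("side");im=cv2.resize(p["img"][150:310,270:430],None,fx=3.5,fy=3.5,interpolation=cv2.INTER_CUBIC);cv2.imwrite("pics/c2.png",im[:,:,::-1])
E
```

```text
[630.29  49.73 269.26] [0.15985865 0.75322608 0.02777302] 2.85
```

View pics/c2.png

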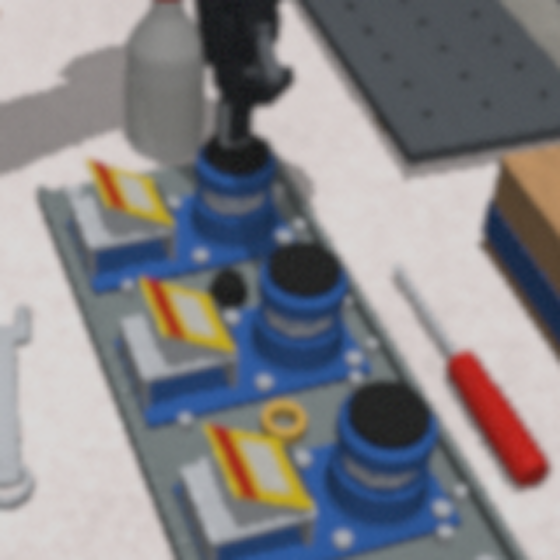

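The closed fingertips are centred just above the left pad (crop pixel about (235,145)). Now I press.

Emit:
carry_out --pt "0 0 0.007" --pt "0 0 0.009" --pt "0 0 0.011" --pt "0 0 0.013" --pt "0 0 0.013" --pt "0 0 0.013" --roll '[0,0,0,0,0,0]' --claw '[0,0,0,0,0,0]'

```text
clock: 3.65
position: [630.3, 49.7, 257.1]
ee_rot: [1.0, 0.02, 0.0, -0.0]
contact_force: [-0.4, 0.6, 1.7]
gripper_width: 0.1
grasp_force: 0.9
```

Emit:
carry_out --pt "0 0 0.001" --pt "0 0 0.002" --pt "0 0 0.002" --pt "0 0 0.002" --roll '[0,0,0,0]' --claw '[0,0,0,0]'

```text
clock: 4.15
position: [630.3, 49.7, 254.9]
ee_rot: [1.0, 0.02, 0.0, -0.0]
contact_force: [-0.3, 0.3, 2.4]
gripper_width: 0.0
grasp_force: 1.5
```

Emit:
carry_out --pt "0 0 0.001" --pt "0 0 0.002" --pt "0 0 0.003" --pt "0 0 0.003" --pt "0 0 0.003" --roll '[0,0,0,0,0]' --claw '[0,0,0,0,0]'

```text
clock: 4.78
position: [630.3, 49.7, 252.0]
ee_rot: [1.0, 0.02, 0.0, -0.0]
contact_force: [-0.4, 0.9, 5.2]
gripper_width: 0.3
grasp_force: 2.5
```

Emit:
carry_out --pt "0 0 -0.02" --pt "0 0 -0.04" --pt "0 0.04 -0.04" --pt "0 0.08 -0.04" --pt "0 0.12 -0.04" --pt "0 0.12 -0.025" --pt "0 0.12 -0.012" --pt "0 0.12 -0.012" --roll '[0,0,0,0,0,0,0,0]' --claw '[0,0,0,0,0,0,0,0]'

```text
clock: 5.78
position: [634.2, -69.4, 261.3]
ee_rot: [1.0, 0.02, -0.002, 0.0]
contact_force: [-0.0, -0.4, 1.1]
gripper_width: 0.2
grasp_force: 0.0
```

Emit:
carry_out --pt "0 0 0.002" --pt "0 0 0.004" --pt "0 0 0.006" --pt "0 0 0.007" --pt "0 0 0.007" --pt "0 0 0.007" --roll '[0,0,0,0,0,0]' --claw '[0,0,0,0,0,0]'

```text
clock: 6.52
position: [635.0, -69.8, 257.7]
ee_rot: [1.0, 0.02, 0.001, -0.0]
contact_force: [-1.8, 3.3, 5.7]
gripper_width: -0.2
grasp_force: 2.6
```

Emit:
carry_out --pt "0 0 0.001" --pt "0 0 0.002" --pt "0 0 0.002" --pt "0 0 0.002" --roll '[0,0,0,0]' --claw '[0,0,0,0]'

```text
clock: 7.02
position: [635.0, -69.8, 256.3]
ee_rot: [1.0, 0.02, 0.001, -0.0]
contact_force: [-2.0, 3.3, 8.1]
gripper_width: -0.1
grasp_force: 3.9
```

Emit:
carry_out --pt "0 0 -0.02" --pt "0 0 -0.04" --pt "0 0.04 -0.04" --pt "0 0.08 -0.04" --pt "0 0.12 -0.04" --pt "0 0.12 -0.025" --pt "0 0.12 -0.009" --pt "0 0.12 -0.009" --roll '[0,0,0,0,0,0,0,0]' --claw '[0,0,0,0,0,0,0,0]'

```text
clock: 8.02
position: [639.0, -189.2, 261.3]
ee_rot: [1.0, 0.02, -0.002, -0.0]
contact_force: [-0.3, 0.5, 1.4]
gripper_width: 0.3
grasp_force: 0.0
```

Emit:
carry_out --pt "0 0 0.002" --pt "0 0 0.004" --pt "0 0 0.006" --pt "0 0 0.007" --pt "0 0 0.007" --pt "0 0 0.007" --roll '[0,0,0,0,0,0]' --claw '[0,0,0,0,0,0]'

```text
clock: 8.78
position: [639.7, -189.8, 257.4]
ee_rot: [1.0, 0.02, 0.001, -0.0]
contact_force: [-1.0, 3.2, 4.7]
gripper_width: -0.3
grasp_force: 2.4
```

Emit:
carry_out --pt "0 0 0.001" --pt "0 0 0.002" --pt "0 0 0.002" --pt "0 0 0.002" --roll '[0,0,0,0]' --claw '[0,0,0,0]'

```text
clock: 9.28
position: [639.7, -189.9, 255.8]
ee_rot: [1.0, 0.02, 0.001, 0.0]
contact_force: [-1.2, 5.5, 6.5]
gripper_width: 0.2
grasp_force: 3.7
```

Emit:
carry_out --pt "0 0 0.001" --pt "0 0 0.002" --pt "0 0 0.003" --pt "0 0 0.004" --pt "0 0 0.004" --pt "0 0 0.004" --roll '[0,0,0,0,0,0]' --claw '[0,0,0,0,0,0]'

```text
clock: 10.02
position: [639.7, -189.8, 253.1]
ee_rot: [1.0, 0.02, 0.001, 0.0]
contact_force: [-3.9, 4.9, 11.8]
gripper_width: -0.1
grasp_force: 6.0
```

Left gave about 5 N at 7 mm, while the middle and right gave about 8 N at 4 mm and 12 N at 6 mm. The left mount is the soft one, so I go to its tag.

Emit:
carry_out --pt "0 0 -0.03" --pt "0 0 -0.06" --pt "-0.016 -0.048 -0.06" --pt "-0.032 -0.096 -0.06" --pt "-0.049 -0.144 -0.06" --pt "-0.065 -0.191 -0.06" --pt "-0.081 -0.239 -0.06" --pt "-0.081 -0.239 -0.06" --roll '[0,0,0,0,0,0,0,0]' --claw '[0,0,0,0,0,0,0,0]'

```text
clock: 11.02
position: [548.2, 47.6, 310.3]
ee_rot: [1.0, 0.022, -0.0, 0.0]
contact_force: [0.4, -0.3, 0.1]
gripper_width: -0.2
grasp_force: 0.0
```

```bash
python3 - <<'E'
from h import *
s=read_state();print(s["position"],s["contact_force"])
for q in place_of(get_image("side"),"pad_1"): print(q)
p=get_image("side");im=cv2.resize(p["img"][150:310,270:430],None,fx=3.5,fy=3.5,interpolation=cv2.INTER_CUBIC);cv2.imwrite("pics/c3.png",im[:,:,::-1])
E
```

```text
[548.2361272   47.56363279 310.31274329] [ 0.36732652 -0.31807949  0.08836143]
{'at': [335.5, 191.6], 'conf': 0.87}
{'at': [241.7, 149.7], 'conf': 0.82}
{'at': [377.9, 268.7], 'conf': 0.7}
{'at': [359.5, 226.2], 'conf': 0.67}
```

View pics/c3.png

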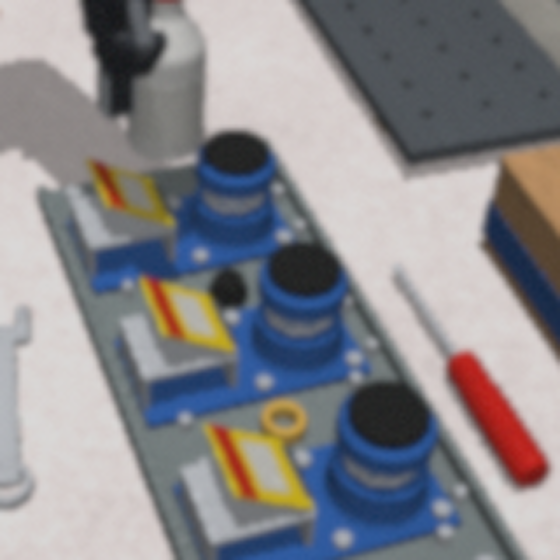

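All pads are back up, all tags are still raised, and the fingers are above the left tag (crop pixel about (115,105)).

Emit:
carry_out --pt "0 0 0.03" --pt "0 0 0.055" --pt "0 0 0.064" --pt "0 0 0.07" --pt "0 0 0.075" --pt "0 0 0.08" --pt "0 0 0.084" --pt "0 0 0.084" --roll '[0,0,0,0,0,0,0,0]' --claw '[0,0,0,0,0,0,0,0]'

```text
clock: 12.18
position: [549.2, 45.6, 226.6]
ee_rot: [1.0, 0.02, -0.0, 0.0]
contact_force: [-0.1, 0.2, 0.1]
gripper_width: -0.2
grasp_force: 0.0
```

Emit:
carry_out --pt "0 0 0.001" --pt "0 0 0.002" --pt "0 0 0.002" --pt "0 0 0.002" --roll '[0,0,0,0]' --claw '[0,0,0,0]'

```text
clock: 12.68
position: [549.2, 45.5, 224.8]
ee_rot: [1.0, 0.02, 0.0, -0.0]
contact_force: [-0.5, 0.2, 0.3]
gripper_width: -0.2
grasp_force: 0.0
```

Emit:
carry_out --pt "0 0 0.001" --pt "0 0 0.002" --pt "0 0 0.002" --pt "0 0 0.002" --roll '[0,0,0,0]' --claw '[0,0,0,0]'

```text
clock: 13.18
position: [549.2, 45.6, 224.2]
ee_rot: [1.0, 0.02, 0.0, 0.0]
contact_force: [-3.8, 1.1, 9.4]
gripper_width: -0.0
grasp_force: 4.8
```

Firm stop at tip height 51 mm, so the tag is fully down. I retreat upward and check.

Emit:
carry_out --pt "0 0 -0.02" --pt "0 0 -0.06" --pt "0 0 -0.11" --pt "0 0 -0.16" --pt "-0.03 -0.03 -0.16" --pt "-0.06 -0.06 -0.16" --pt "-0.1 -0.08 -0.16" --pt "-0.1 -0.08 -0.16" --roll '[0,0,0,0,0,0,0,0]' --claw '[0,0,0,0,0,0,0,0]'

```text
clock: 14.18
position: [444.0, 121.9, 383.0]
ee_rot: [1.0, 0.021, -0.0, -0.0]
contact_force: [1.1, 1.1, -0.2]
gripper_width: -0.2
grasp_force: 0.0
```

```bash
python3 - <<'E'
from h import *
p=get_image("side");im=cv2.resize(p["img"][150:310,270:430],None,fx=3.5,fy=3.5,interpolation=cv2.INTER_CUBIC);cv2.imwrite("pics/c4.png",im[:,:,::-1])
E
```

```text
(no output)
```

View pics/c4.png

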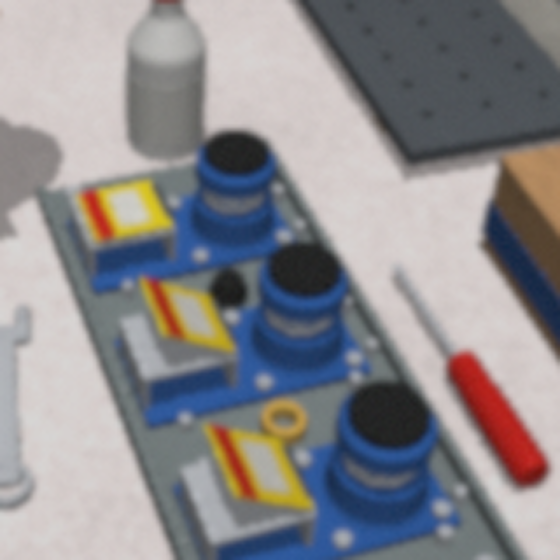

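The left tag lies flat on its bracket (crop pixel about (125,210)). The other two tags are raised, the pads are up, and nothing has shifted.

```bash
python3 -c "from bench import *; print(job_done())"
```

```text
the job is handed in; nothing more can be done
None
```

Job handed in: I pressed all three pads left to right, found the left mount to be the soft one, and pushed its tag fully down; the other two tags are still raised and nothing else moved.

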